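# Stack a filter drawer in the sloping nest

## Task

A filter drawer is being put together in the sloping assembly nest, where its body is already clamped. Lay the open-window spacer frame flat on the body, squarely inside the nest walls, and let go; then lower the cover plate with the round moon filter gently, glass side up, flat on the spacer until it too is fully home in the nest. Leave everything else on the table where it is.

Things in the scene. Friction and masses are not known exactly. Their poses are not given: they have to be found in the camera images.
- fixture: Fixed stand of the nest, base plate 150 (x) x 110 (y) mm; origin under its centre, z up; its low side (fixture -x) faces away from the robot, within 0.35 rad. Nest walls: full width at both x ends; the sides have only corner walls 6 mm thick, 21 mm long, so the middle 70 mm of each long side is open for fingers. Walls are straight to 52 mm above the pocket floor, then flare out to 64 mm.
- nest: Sloping pocket fixed on the stand. Origin: centre of its floor, 62 mm above the table; z points out of the pocket, square to its floor, leaning 25 degrees away from the robot; x runs up the slope, towards the robot, y is level. Inside 102 (x) x 66 (y) mm; floor plate 92 mm wide. Seated and centred, the spacer's underside is at z = 24 mm and the cover's at z = 40 mm in this frame.
- body_top (a point): Centre of the top face of the grey drawer body, 98 (x) x 58 (y) x 24 (z) mm, clamped immovably on the nest floor: 24 mm along nest z from the nest's origin. The spacer goes on this face. The highest point of the nest, its wall on the robot's side, is about 150 mm above the table.
- spacer: Black rectangular frame with an open rectangular window, 96 (x) x 60 (y) x 16 (z) mm, bars 9 mm wide along the long sides and 12 mm at the ends, about 90 g, lying flat on the table. Origin at the centre of its underside, z up. Same upside down or turned half round in looks, but keep it this side up.
- cover: Nickel-plated rectangular plate 96 (x) x 60 (y) x 14 (z) mm with a round raised filter cell (52 mm diameter, 7 mm high, grey moon-filter glass) on its top, about 180 g, lying flat on the table, glass up. Origin at the centre of the plate's underside, z up (glass side). May be turned half round.
- eyepiece: Bystander: silver Ramsden eyepiece standing upright, 48 mm diameter, 66 mm tall; origin under its centre.
- nebula_filter: Bystander: round violet glass nebula filter in a dark cell lying flat, 62 mm diameter, 12 mm thick; origin under its centre. It is not a part of the drawer.
- canister: Bystander: nickel-plated eyepiece canister standing upright, 69 mm diameter, 87 mm tall; origin under its centre.
- screwdriver: Bystander: screwdriver lying flat beyond the nest, about 200 mm long, under 35 mm thick.
- dust_cap: Bystander: black round dust cap, 70 mm diameter, 18 mm tall; origin under its centre.
- diagonal: Bystander: star diagonal, a 55 x 50 x 50 mm block with a 38 mm tube out of its -x side (40 mm long) and a short collar on top, 70 mm tall; origin under the block's centre.
There are look-alikes about, which are no part of the job. What is shaped like the cover but brown is not meant.

How it is judged:
By the outcome, as a careful person would: the job done as asked, in the order asked, and still so for the second after the job is handed in, with the robot touching nothing.
It also fails if it takes over 64 s, if anything falls off the work surface, if the arm or the gripper's body presses on something with over 40 N, if the wrist force passes 120 N, or if a joint passes its speed limit or range.

## Robot

A 7-joint arm with a two-finger parallel gripper is mounted at the origin on the work surface. World frame = base frame: x ahead of the robot, y to its left, z up, the work surface at z = 0. Lengths are in m, angles in rad, forces in N, time in s.
With the tool pointing down it reaches from about 0.4 to 0.85 m from the base axis. Payload 6.9 kg.
Tool frame: the origin (TCP) lies midway between the tips of the shut fingers; the grasp point (between the pads) lies behind it (ctrl.pinch_z is the z of the grasp point in the tool frame, in m); z points along the fingers, y is the line along which they close (so a half turn about z gives the same grasp; the last joint's range is limited). The gripper opens to 85 mm and grips with 20 to 120 N. Pads are 22 mm wide; open, the fingers measure 114 mm over their backs; the gripper's body (76 mm by 85 mm) begins 54 mm behind the grasp point. The pads swing forward as they close: fully open they stand 13 mm farther back than shut.
Start: joints at [-1.06, 0.507, -0.238, 1.5, 0.126, 1.149, -0.155], TCP at [0.247, 0.574, 0.231] pointing down, gripper open.
Joint ranges: [-3.08, 3.08], [-0.24, 2.05], [-1.43, 1.35], [0, 2.5], [-1.52, 4.66], [0.17, 1.96], [-2.89, 2.89]. Speed limits (rad/s): [2.39, 2.39, 3.14, 3.14, 3.14, 3.14, 3.14].

## Interface

Orientations are given as a unit quaternion [w, x, y, z].
In Python, from station import ctrl, get_state, vision, ticket, models gives the robot as it stands. Calls block until the motion is done:
- ctrl.movep(position, orientation): joint-space move of the TCP to a pose.
- ctrl.movel(position, frame=None, max_speed=0.15): straight line of the TCP; frame=None keeps the orientation; max_speed is the mean speed in m/s.
- ctrl.set_joints(angles): joint-space move.
- ctrl.ungrasp() and ctrl.close_gripper(force=None): open the fingers fully, or close them until they stop; force is the grip in N (None keeps the last).
- ctrl.pause(seconds).
- ctrl.ik(position, orientation): joint angles nearest the present ones, or None.
- get_state(): the state.
- vision.grab_frame(name): name is "side" or "top" or "wrist"; returns (picture, depth): 420x560x3 uint8, blue, green, red; 420x560 float32, m along the optical axis (not along the pixel's ray), 0 where there is no reading.
- vision.camera_info(name): a dict with "mtx" (3x3 intrinsics, pixels), "R" (3x3) and "t" (3): a world point X has camera coordinates R X + t; the wrist camera has in their place "hand_eye" (4x4, takes a point from camera to tool coordinates, whose origin is the TCP and whose axes are the flange's). Camera axes: x right, y down, z forward; pixel columns grow to the right and rows downward; lengths in m; the calibration is good to about 2 mm. A picture is of the moment at which its call begins: read the wrist's pose just before it. camera_info takes no time and is no camera call.
A pose or a line that the arm cannot do raises ctrl.Unreachable and nothing moves.
- ticket.close_job(): hands the job in; it is judged then, once.
Trained networks look in the newest picture that a camera, given by its name, has taken for a name from the list of things; names that differ only in an ending like _2 or _b are one class to them, and where a whole thing is asked for, a point or a joint stands for the part that bears it (a point fixed in the world has none). Each returns a list of dicts, best first, with "p" (0 to 1); they miss things now and then, are a little off and sometimes report something else, mostly with a low value. They report only what shows in the picture. A call takes as long as a camera call. They do not tell look-alikes from the thing itself.
- models.recognise(camera, target): "point" ([column, row] in pixels, amid what is visible of it).
- models.masks_of(camera, target): "mask" (420x560 bool, what is visible of it) and "point" ([column, row] in pixels, amid what is visible of it).
The state is a dict: "time": time; "qpos": joint angles; "qd": joint speeds; "tau": joint torques, N m; "tcp_pos": TCP position; "eef_rot": TCP orientation; "contact_force": force on the tool from outside, world axes, zero at the start; "wrist_torque": the same for the moment, N m; "width": finger opening in m; "gripper_force": force on a finger pad.
Only numpy, scipy, OpenCV 4.12 (cv2) and the standard library are available. Lean on these libraries where they do the work, as an engineer would, in place of code of your own. Each camera call takes 0.05 s, during which the arm holds its last target. There are 200 camera calls.

## Working session

There is one attempt and no reset: what is moved stays moved. The work goes in short steps, each a Python script; the robot and the scene stay as the last script left them, time stands still between calls to the robot, and variables do not carry over. Pictures are saved under pics/ and viewed, at most 10 in all, crops included, and the job is handed in when it is done.

```bash
ls; mkdir -p pics; python3 - <<'E'
from station import ctrl,get_state,vision,models
import cv2,numpy as np
print(get_state(),ctrl.pinch_z)
a=[]
for n in("side","top"):
    p,d=vision.grab_frame(n);cv2.imwrite(f"pics/{n}1.png",p);np.savez(f"{n}1.npz",p=p,d=d)
    i=vision.camera_info(n);print(n,i)
    for t in("spacer","cover","nest","fixture"):
        for r in models.masks_of(n,t):print(n,t,r["p"],r["point"],r["mask"].sum())
E
```

```text
pics
{'time': 0.0, 'qpos': array([-1.0595034 ,  0.50835837, -0.23752129,  1.50113297,  0.12567061,
        1.14885487, -0.15478969]), 'qd': array([-0.00021317,  0.00046753, -0.00012155, -0.00133656,  0.00136615,
       -0.00131542, -0.00130927]), 'tau': array([-6.84078659e-04, -6.20597076e+01, -2.18682535e+00, -2.49651611e+01,
        1.26174526e-02,  1.22426514e-02, -8.80195415e-06]), 'tcp_pos': array([0.2465866 , 0.57376732, 0.23041672]), 'eef_rot': array([-1.78270108e-04,  2.01501018e-01,  9.79487906e-01, -8.66086963e-04]), 'contact_force': array([-0.39994148,  0.2039903 , -1.01283365]), 'wrist_torque': array([ 0.0014011 ,  0.02403393, -0.03582503]), 'gripper_force': 0.0, 'width': 0.08522920408811978} -0.0187
side {'mtx': array([[525.08948143,   0.        , 273.88665535],
       [  0.        , 525.08948143, 211.68831121],
       [  0.        ,   0.        ,   1.        ]]), 'R': array([[-0.9288683 , -0.36970495, -0.02284573],
       [-0.19484966,  0.54014316, -0.81870567],
       [ 0.3150195 , -0.75601826, -0.57375875]]), 't': array([0.54211393, 0.1988708 , 1.63078237])}
side spacer 0.59 [227.4, 353.4] 494
side cover 0.83 [235.4, 263.3] 436
side cover 0.7 [271.7, 176.3] 411
side cover 0.65 [294.9, 306.3] 156
side cover 0.61 [264.6, 289.3] 530
side nest 0.55 [268.8, 219.6] 1065
side fixture 0.93 [273.0, 224.3] 1789
top {'mtx': array([[487.85492853,   0.        , 282.44504183],
       [  0.        , 487.85492853, 205.30655426],
       [  0.        ,   0.        ,   1.        ]]), 'R': array([[-0.02176329, -0.99973316,  0.00774449],
       [-0.99570607,  0.02097717, -0.09016305],
       [ 0.08997653, -0.00967348, -0.99589691]]), 't': array([0.00186328, 0.57148208, 1.41342832])}
top spacer 0.82 [358.7, 217.2] 374
top cover 0.82 [191.2, 227.2] 665
top cover 0.73 [222.2, 181.9] 640
top cover 0.66 [183.9, 274.0] 699
top nest 0.83 [278.8, 196.4] 1570
top fixture 0.71 [277.8, 199.6] 2045
```

```bash
python3 - <<'E'
import cv2
p=cv2.imread("pics/top1.png");cv2.imwrite("pics/top1c.png",cv2.resize(p[110:320,140:420],None,fx=2.85,fy=2.85,interpolation=2))
E
```

```text
(no output)
```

View pics/top1c.png

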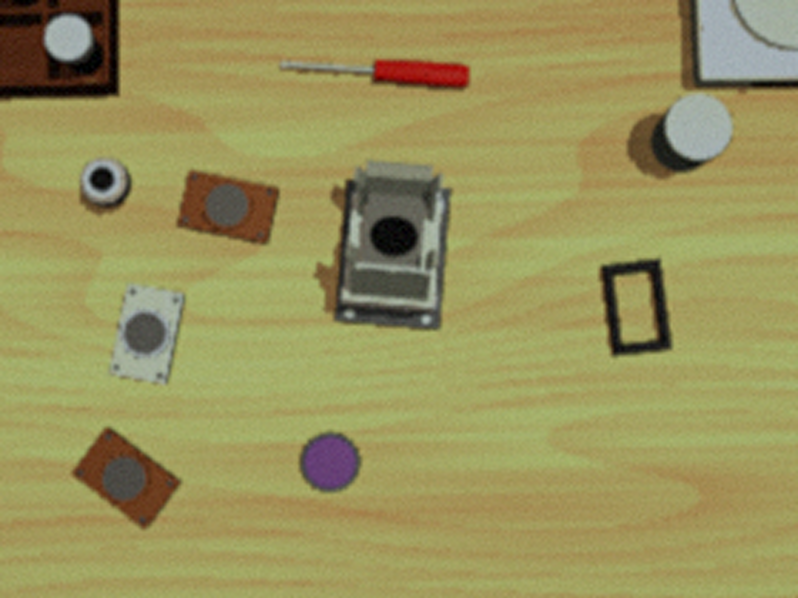

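View pics/side1.png

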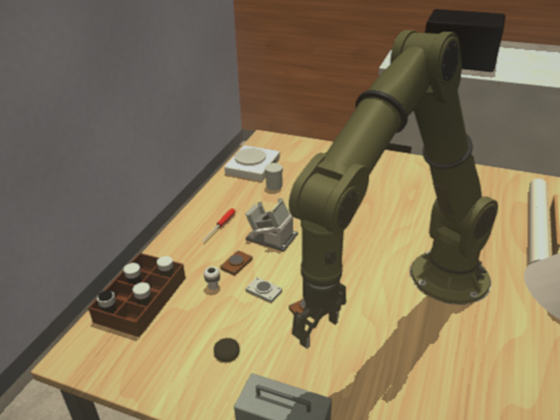

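The top view shows the silver cover at about (191,227) full-image, the brown look-alikes at (222,182) and (184,274), the nest at (278,196) and the spacer at (363,218). The side view agrees, with the arm partly hiding things on the robot's side.

```bash
cat > h.py <<'E'
from station import ctrl,get_state,vision,models
import cv2,numpy as np
from scipy.spatial.transform import Rotation as Rot
def quat(R): return Rot.from_matrix(R).as_quat()[[3,0,1,2]]
def toolR(zdir,ydir):
    z=zdir/np.linalg.norm(zdir); y=ydir-z*(ydir@z); y/=np.linalg.norm(y)
    return np.column_stack([np.cross(y,z),y,z])
def cam(name,st=None):
    i=vision.camera_info(name)
    if name!="wrist": return i["mtx"],i["R"].T,-i["R"].T@i["t"]
    q=st["eef_rot"]; Rt=Rot.from_quat([q[1],q[2],q[3],q[0]]).as_matrix()
    H=i["hand_eye"]; return i["mtx"],Rt@H[:3,:3],Rt@H[:3,3]+st["tcp_pos"]
def onplane(c,px,n,d):   # pixels -> plane n.X=d
    K,R,C=c; px=np.atleast_2d(px)
    r=np.c_[px,np.ones(len(px))]@np.linalg.inv(K).T@R.T
    return C+r*((d-C@n)/(r@n))[:,None]
def cloud(c,D):
    K,R,C=c; v,u=np.nonzero(D>0); z=D[v,u]
    return (np.c_[u,v,np.ones(len(u))]@np.linalg.inv(K).T*z[:,None])@R.T+C,u,v
def rect(c,mask,z):
    cn=max(cv2.findContours(mask.astype(np.uint8),0,1)[0],key=cv2.contourArea)[:,0]
    P=onplane(c,cn,np.array([0,0,1.]),z)[:,:2]
    ce,wh,a=cv2.minAreaRect((P*1000).astype(np.float32))
    a=np.radians(a)
    if wh[1]>wh[0]: a+=np.pi/2
    return np.array(ce)/1000,sorted(wh),(a+np.pi/2)%np.pi-np.pi/2
E
python3 - <<'E'
from h import *
t0=get_state()["time"]
c=cam("top")
p,d=vision.grab_frame("top")
for t,z in(("spacer",.016),("cover",.014)):
    for r in models.masks_of("top",t): print(t,r["p"],r["point"],rect(c,r["mask"],z))
r=models.masks_of("top","fixture")[0];P,u,v=cloud(c,d)
Q=P[r["mask"][v,u]];print(Q.mean(0),Q.min(0),Q.max(0))
n=onplane(c,[278.8,196.4],np.array([0,0,1.]),.085)[0];print(n)
s=get_state();print(s["time"])
print(vision.camera_info("wrist"))
th=np.radians(25);nz=np.array([np.sin(th),0,np.cos(th)])
for h in(.0,.05,.1,.15,.2,.25):
    for sg in(1,-1):
        q=ctrl.ik(n+nz*h,quat(toolR(-nz,np.array([0,sg,0.]))));print(h,sg,None if q is None else np.round(q,2))
E
```

```text
spacer 0.67 [373.8, 217.2] (array([ 0.5319917 , -0.24920517]), [59.2535400390625, 91.92039489746094], np.float64(0.11834612676505119))
cover 0.92 [219.6, 181.8] (array([0.6450578 , 0.17567773]), [59.45906066894531, 93.880126953125], np.float64(1.3515246921271133))
cover 0.85 [192.4, 223.9] (array([0.51465765, 0.26063324]), [62.834163665771484, 96.37079620361328], np.float64(-0.2045788417757617))
cover 0.83 [182.3, 273.1] (array([0.36680392, 0.28290564]), [61.71902084350586, 97.19107055664062], np.float64(0.9163684310659104))
cover 0.16 [449.5, 217.5] (array([ 0.52568018, -0.5083157 ]), [64.66862487792969, 103.14778137207031], np.float64(-0.5083225506904681))
[0.5936012  0.00337436 0.07177622] [ 0.51632124 -0.056027    0.00052144] [0.67683295 0.06309762 0.15115857]
[ 5.91588569e-01 -2.76001089e-05  8.50000000e-02]
0.7
{'mtx': array([[367.53142457,   0.        , 281.71765298],
       [  0.        , 367.53142457, 215.04253471],
       [  0.        ,   0.        ,   1.        ]]), 'hand_eye': array([[ 2.04636236e-04, -9.64395483e-01, -2.64464195e-01,
         6.68328764e-02],
       [ 9.99999906e-01,  9.64117197e-05,  4.22201539e-04,
         1.06492373e-04],
       [-3.81671809e-04, -2.64464257e-01,  9.64395412e-01,
        -1.43285282e-01],
       [ 0.00000000e+00,  0.00000000e+00,  0.00000000e+00,
         1.00000000e+00]])}
0.0 1 [ 0.08  0.85 -0.23  1.34  0.13  1.41  1.41]
0.0 -1 [-0.29  0.9   0.54  1.35 -0.35  1.44 -1.28]
0.05 1 [ 0.08  0.84 -0.23  1.22  0.12  1.53  1.42]
0.05 -1 [-0.28  0.89  0.56  1.23 -0.35  1.56 -1.3 ]
0.1 1 [ 0.07  0.84 -0.23  1.09  0.12  1.66  1.43]
0.1 -1 [-0.26  0.89  0.57  1.1  -0.35  1.69 -1.32]
0.15 1 [ 0.05  0.85 -0.22  0.93  0.12  1.81  1.44]
0.15 -1 [-0.24  0.9   0.58  0.94 -0.36  1.83 -1.34]
0.2 1 [ 0.02  0.88 -0.16  0.74  0.08  1.96  1.48]
0.2 -1 [-0.08  0.89  0.16  0.74 -0.11  1.96 -1.54]
0.25 1 None
0.25 -1 None
```

```bash
cat > look.py <<'E'
from h import *
import pickle
dn=np.array([0,0,-1.])
th=np.radians(25);nz=np.array([np.sin(th),0,np.cos(th)])
def yd(a): return np.array([-np.sin(a),np.cos(a),0])
out={}
for nm,pos,R,t in(("cover",[.51,.26,.14],toolR(dn,yd(-.2)),"cover"),
  ("nest",np.array([.5916,0,.085])+nz*.15,toolR(-nz,yd(0)),"nest"),
  ("spacer",[.53,-.245,.14],toolR(dn,yd(.118)),"spacer")):
    ctrl.movep(np.array(pos),quat(R)); s=get_state()
    p,d=vision.grab_frame("wrist");c=cam("wrist",s)
    m=models.masks_of("wrist",t)
    out[nm]=(s,p,d,c,m); cv2.imwrite(f"pics/w_{nm}.png",p)
    for r in m:
        print(nm,s["time"],r["p"],r["point"],r["mask"].sum(),rect(c,r["mask"],.014 if nm=="cover" else .016))
pickle.dump(out,open("look.pkl","wb"))
cv2.imwrite("pics/w3.png",cv2.resize(np.vstack([np.hstack([out["cover"][1],out["spacer"][1]]),np.hstack([out["nest"][1],cv2.applyColorMap(np.uint8(np.clip(out["nest"][2]*600,0,255)),2)])]),(800,600)))
E
python3 look.py
```

```text
cover 2.25 0.88 [204.3, 362.3] 4893 (array([0.63845599, 0.1773085 ]), [58.20943832397461, 95.68293762207031], np.float64(1.3717575258767725))
cover 2.25 0.74 [281.7, 208.7] 9754 (array([0.51583447, 0.26098645]), [60.08584213256836, 97.77162170410156], np.float64(-0.21006908152101467))
cover 2.25 0.7 [284.2, 20.6] 6677 (array([0.39348273, 0.27578198]), [44.86671829223633, 106.97978210449219], np.float64(1.3732953682482387))
nest 3.5417 0.78 [285.2, 218.0] 19185 (array([0.59459351, 0.00101046]), [133.68899536132812, 177.72032165527344], np.float64(-0.09879728432948731))
spacer 4.7583 0.9 [298.3, 201.5] 5331 (array([ 0.53242029, -0.25070709]), [60.13029861450195, 96.92655944824219], np.float64(0.09012286099401612))
```

View pics/w3.png

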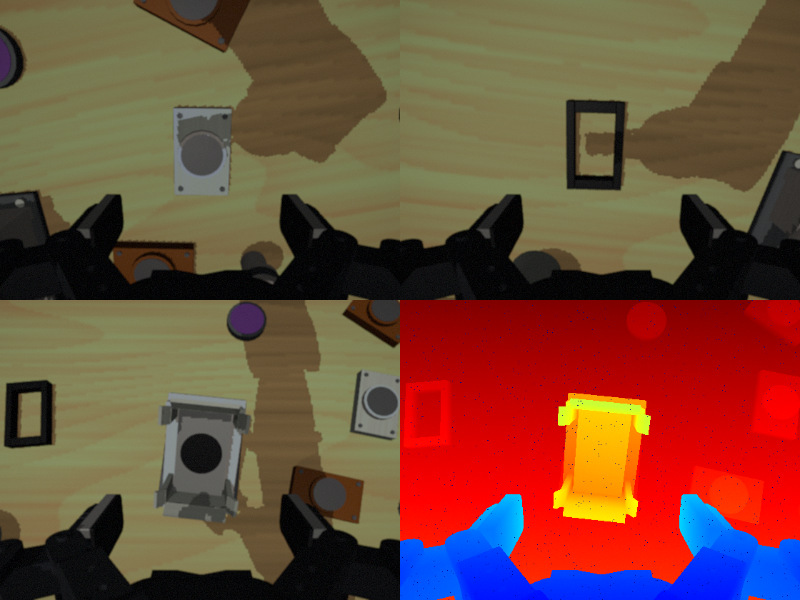

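The montage shows the silver cover centred in the first view, the spacer in the second, and the nest in the third at about (200,455), empty except for the body. Now I'll fit the nest pose.

```bash
cat > fit.py <<'E'
from h import *
import pickle
from scipy.optimize import least_squares
s,p,d,c,m=pickle.load(open("look.pkl","rb"))["nest"]
P,u,v=cloud(c,d)
th=np.radians(25)
def frame(yaw,tilt=th):
    # nest axes: z leaning away (+x), x up the slope toward robot, y level
    Z=np.array([np.sin(tilt)*np.cos(yaw),np.sin(tilt)*np.sin(yaw),np.cos(tilt)])
    Y=np.array([np.sin(yaw),-np.cos(yaw),0]); return np.column_stack([np.cross(Y,Z),Y,Z])
def fit(x0,free):
    x=np.array(x0,float)
    for k in range(6):
        def loc(x): return (P-x[:3])@frame(x[3],x[4])
        L=loc(x); sel=(abs(L[:,0])<.0535)&(abs(L[:,1])<.0355)&(L[:,2]>.018)&(L[:,2]<.050); idx=np.nonzero(sel)[0]
        def res(y):
            xx=x.copy();xx[free]=y; L=(P[idx]-xx[:3])@frame(xx[3],xx[4])
            dd=np.c_[L[:,2]-.024,abs(L[:,0])-.051,abs(L[:,1])-.033]
            cl=np.abs(dd).argmin(1); 
            w=1/np.sqrt(np.bincount(cl,minlength=3)[cl]+1)
            return 1e3*30*dd[np.arange(len(cl)),cl]*w
        r=least_squares(res,x[free],loss="soft_l1",x_scale=.01);x[free]=r.x
    L=loc(x)[idx];dd=np.c_[L[:,2]-.024,abs(L[:,0])-.051,abs(L[:,1])-.033];cl=np.abs(dd).argmin(1)
    print(np.round(x,4),r.cost,np.bincount(cl),[np.round([np.median(dd[cl==k,k])*1e3,dd[cl==k,k].std()*1e3],2) for k in range(3)])
    for nm,q in(("x+",(cl==1)&(L[:,0]>0)),("x-",(cl==1)&(L[:,0]<0)),("y+",(cl==2)&(L[:,1]>0)),("y-",(cl==2)&(L[:,1]<0))):print(nm,q.sum(),np.median(L[q],0)*1e3)
    return x
if __name__=="__main__":
    for a in(-.1,.1):
        x=fit([.585,0,.062,a,th],[0,1,3]); x2=fit(x,[0,1,2,3,4])
    np.save("nest.npy",x)
    K,R,C=c
    im=p.copy()
    for X,col in((x,(0,255,0)),(x2,(0,0,255))):
        F=frame(X[3],X[4])
        for w,h,z in((.051,.033,.052),(.049,.029,.024)):
            W=X[:3]+np.array([[w,h,z],[-w,h,z],[-w,-h,z],[w,-h,z]])@F.T
            q=(W-C)@R@K.T;q=q[:,:2]/q[:,2:]
            cv2.polylines(im,[np.int32(np.round(q*16))],True,col,1,16,4)
    cv2.imwrite("pics/fit.png",cv2.resize(im[115:325,205:365],None,fx=2.8,fy=2.8,interpolation=0))
E
python3 fit.py
```

```text
[ 0.5945  0.003   0.062  -0.1045  0.4363] 557.7462338460564 [8227 1220  430] [array([0.61, 0.71]), array([-0.31,  0.3 ]), array([0.02, 0.59])]
x+ 0 [nan nan nan]
x- 1220 [-50.69325223   0.05210888  36.33690831]
y+ 241 [-35.77212988  33.02102564  36.09621572]
y- 189 [-35.69524156 -33.01917453  35.82179604]
[ 0.5945  0.003   0.0627 -0.1045  0.4365] 361.6707918949773 [8212 1265  427] [array([-0.01,  0.71]), array([-0.01,  0.3 ]), array([0.02, 0.6 ])]
x+ 0 [nan nan nan]
x- 1265 [-50.98851649  -0.24889804  36.11817539]
y+ 243 [-36.05979134  33.01544935  36.38478611]
y- 184 [-35.98092099 -33.01988795  35.99507155]
[ 0.5945  0.003   0.062  -0.1045  0.4363] 557.6468677694639 [8227 1219  431] [array([0.61, 0.71]), array([-0.31,  0.3 ]), array([0.02, 0.59])]
x+ 0 [nan nan nan]
x- 1219 [-50.69245603   0.11064993  36.30085796]
y+ 241 [-35.77062584  33.02626147  36.09552246]
y- 190 [-35.69788327 -33.01430381  35.88270697]
[ 0.5945  0.003   0.0627 -0.1045  0.4365] 361.6707918940896 [8212 1265  427] [array([-0.01,  0.71]), array([-0.01,  0.3 ]), array([0.02, 0.6 ])]
x+ 0 [nan nan nan]
x- 1265 [-50.98851649  -0.24889804  36.11817539]
y+ 243 [-36.05979134  33.01544934  36.38478611]
y- 184 [-35.98092099 -33.01988795  35.99507155]
  return _methods._mean(a, axis=axis, dtype=dtype,
  ret = um.true_divide(
```

View pics/fit.png

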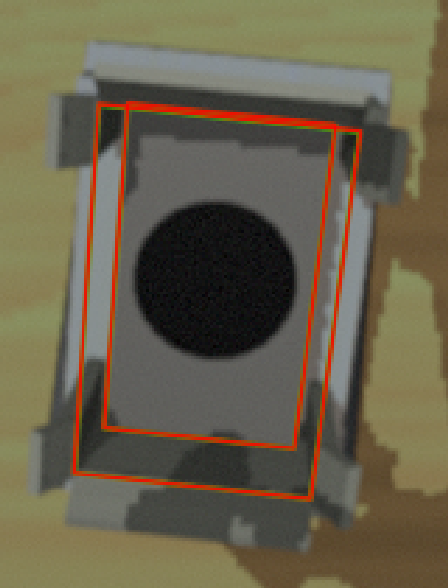

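The fit overlay traces the body top and the inner wall edges closely. Next I'll pick the spacer and check it in the hand.

```bash
cat >> h.py <<'E'
def yd(a): return np.array([-np.sin(a),np.cos(a),0])
def pick(xy,yaw,h,force,name,lift=.2):
    R=toolR(np.array([0,0,-1.]),yd(yaw));q=quat(R); z=-.002
    ctrl.ungrasp()
    ctrl.movep(np.array([*xy,.08]),q)
    ctrl.movel(np.array([*xy,z]),max_speed=.1)
    s=get_state();print("down",s["time"],s["tcp_pos"],s["contact_force"])
    ctrl.close_gripper(force)
    s=get_state();print("closed",s["width"],s["gripper_force"],s["contact_force"])
    ctrl.movel(np.array([*xy,lift]),max_speed=.2)
    inhand(h,name)
def inhand(h,name):
    s=get_state();p,d=vision.grab_frame("wrist");cv2.imwrite(f"pics/held_{name}.png",p)
    c=cam("wrist",s);qq=s["eef_rot"];Rt=Rot.from_quat([qq[1],qq[2],qq[3],qq[0]]).as_matrix()
    n=-Rt[:,2];d0=n@s["tcp_pos"]+.002*-1+h+.004   # part top plane: underside ~2 mm behind TCP
    print("held",s["time"],s["width"],s["gripper_force"],s["tcp_pos"])
    for r in models.masks_of("wrist",name):
        cn=max(cv2.findContours(r["mask"].astype(np.uint8),0,1)[0],key=cv2.contourArea)[:,0]
        T=(onplane(c,cn,n,d0)-s["tcp_pos"])@Rt*1e3
        print(r["p"],r["point"],r["mask"].sum(),"tool x",T[:,0].min(),T[:,0].max(),"y",T[:,1].min(),T[:,1].max(),cv2.minAreaRect(T[:,:2].astype(np.float32)))
    P,u,v=cloud(c,d);T=(P-s["tcp_pos"])@Rt
    np.savez(f"held_{name}.npz",T=T,u=u,v=v)
E
python3 - <<'E'
from h import *
pick([.5324,-.2507],.0901,.016,30,"spacer")
E
```

```text
down 6.3917 [ 0.53292798 -0.25083137 -0.00133265] [-0.20326224  0.30348383  0.08749104]
closed 0.05899695820283923 32.517417669296265 [-0.75644066  0.07167893  5.77930097]
held 7.9083 0.05928065819675842 32.578264474868774 [ 0.53163341 -0.25054804  0.19878151]
0.81 [282.8, 202.7] 19224 tool x -40.38501139356175 50.09552058131144 y -30.01971761654517 29.8378616225181 ((4.927421569824219, 0.03140449523925781), (59.83047866821289, 90.29878234863281), 89.68390655517578)
```

View pics/held_spacer.png

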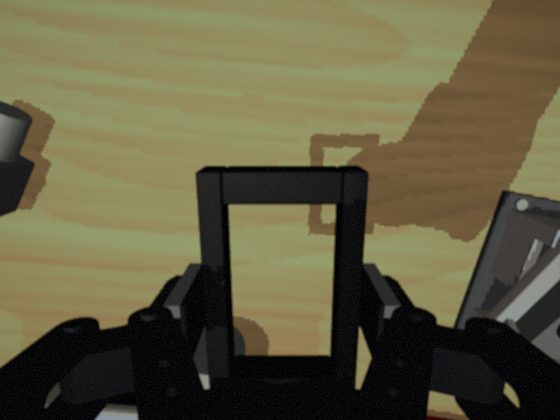

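The spacer is held level between the pads, with its far bar at about row 185. I'll check its tilt and offset by depth.

```bash
cat > tilt.py <<'E'
import numpy as np,sys
def tilt(name,lo,hi,ycut=.031,xs=(-.03,.055)):
    T=np.load(f"held_{name}.npz")["T"]
    T=T[(T[:,0]>xs[0])&(T[:,0]<xs[1])&(abs(T[:,1])<ycut)&(-T[:,2]>lo)&(-T[:,2]<hi)]
    A=np.c_[T[:,:2],np.ones(len(T))];k=np.ones(len(T),bool)
    for i in range(6):
        b=np.linalg.lstsq(A[k],-T[k,2],rcond=None)[0];r=-T[:,2]-A@b;k=abs(r)<max(.001,2*r[k].std()*(i<3))
    print(name,"top plane height@0",b[2]*1e3,"slopes x,y",b[:2],k.sum(),"xmax",np.percentile(T[k,0],99.5)*1e3,"y",np.percentile(T[k,1],[.5,99.5])*1e3)
tilt(sys.argv[1],float(sys.argv[2]),float(sys.argv[3]))
E
python3 tilt.py spacer .008 .03
```

```text
spacer top plane height@0 17.86247822577669 slopes x,y [0.00053067 0.00100669] 12188 xmax 47.92715302679059 y [-29.65543837  29.72625083]
```

```bash
cat > place.py <<'E'
from h import *
from fit import frame
X=np.load("nest.npy");F=frame(X[3]);O=X[:3]
R=toolR(-F[:,2],-F[:,1]);Q=quat(R)
def place(seat,under,name,dx=0.):
    g=lambda h:O+F@np.array([dx,0,seat-under+h])
    loc=lambda:(get_state()["tcp_pos"]-O)@F*1e3
    ctrl.movep(g(.075),Q);s=get_state();print("pre",s["time"],loc(),s["width"])
    ctrl.movel(g(.03),max_speed=.12);f0=get_state()["contact_force"]@F[:,2];print("f0",f0)
    ctrl.movel(g(.004),max_speed=.05);h=.004
    while 1:
        s=get_state();f=s["contact_force"]@F[:,2]-f0
        print(round(h*1e3,1),np.round(s["contact_force"]@F,2),loc())
        if f>4 or h<-.0025: break
        h-=.0006;ctrl.movel(g(h),max_speed=.02)
    ctrl.pause(.2);ctrl.ungrasp();ctrl.pause(.1);print("open",get_state()["time"])
    ctrl.movel(g(.02),max_speed=.05);ctrl.movel(g(.125),max_speed=.15)
    s=get_state();p,d=vision.grab_frame("wrist");cv2.imwrite(f"pics/placed_{name}.png",p)
    c=cam("wrist",s);P,u,v=cloud(c,d);L=(P-O)@F;np.savez(f"placed_{name}.npz",L=L,u=u,v=v);print("t",s["time"])
E
python3 - <<'E'
from place import *
place(.0246,.0019,"spacer")
L=np.load("placed_spacer.npz")["L"]
k=(abs(L[:,0])<.051)&(abs(L[:,1])<.033)&(L[:,2]>.034)&(L[:,2]<.046);A=np.c_[L[k][:,:2],np.ones(k.sum())]
print(k.sum(),np.linalg.lstsq(A,L[k,2],rcond=None)[0])
im=cv2.imread("pics/placed_spacer.png");cv2.imwrite("pics/ps.png",cv2.resize(im[60:360,160:400],None,fx=2,fy=2))
E
```

```text
pre 9.0833 [-0.24683389  2.46795789 98.07804767] 0.05913533270520533
f0 -0.5113087172584353
4.0 [-1.3  -0.28 -0.63] [-0.04423861 -0.05395488 26.70569051]
3.4 [-0.46 -0.07 -1.1 ] [-0.06613725 -0.03663487 26.31313195]
2.8 [-1.27 -0.15 -1.29] [5.57881632e-03 5.39178406e-03 2.55009515e+01]
2.2 [-0.76 -0.32 -1.09] [2.76938886e-03 2.57440921e-02 2.48670406e+01]
1.6 [-0.87  0.02 -0.94] [3.34190933e-02 2.34278790e-02 2.42379502e+01]
1.0 [ 0.33  0.17 -1.95] [ 4.48061482e-03 -2.71004501e-05  2.36697595e+01]
0.4 [-0.45  0.13 -1.22] [ 2.33389793e-02 -7.62606669e-03  2.30473020e+01]
-0.2 [-0.66 -0.89 -0.15] [-1.47320342e-02 -4.83549660e-04  2.26263996e+01]
-0.8 [1.14 0.86 4.56] [-0.07376033 -0.02268317 22.6250595 ]
open 12.9583
t 14.375
6260 [ 0.00048509 -0.00115196  0.04025271]
```

View pics/ps.png

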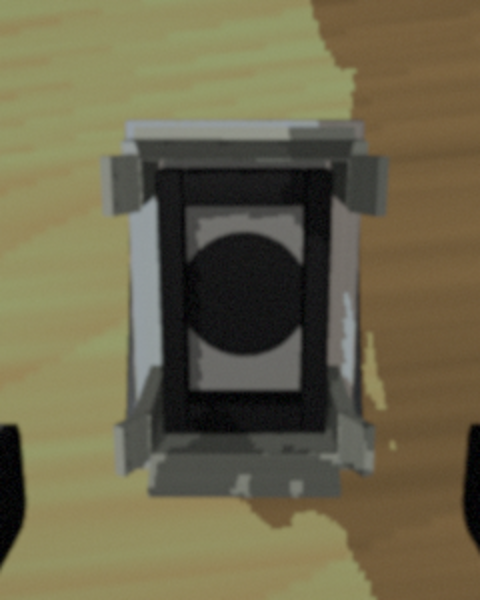

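The spacer lies flat and squarely in the nest. Next is the cover.

```bash
python3 - <<'E'
from h import *
ctrl.movep(np.array([.52,.23,.2]),quat(toolR(np.array([0,0,-1.]),yd(-.2))))
pick([.5158,.2610],-.2101,.014,45,"cover",.22)
E
python3 tilt.py cover .006 .0195
```

```text
down 17.2417 [ 0.51624765  0.2612543  -0.00135749] [-0.41648115  0.10921753  0.36497493]
closed 0.058940600635867965 48.22281897068024 [-0.03356939 -0.31958174  5.60451214]
held 18.8667 0.05867439530831398 48.46536576747894 [0.51520786 0.26058608 0.21888354]
0.95 [282.5, 268.3] 33162 tool x -39.610510014986446 49.17353023524334 y -29.65245920213992 29.79616853428303 ((4.7846527099609375, 0.07489395141601562), (88.79022216796875, 59.43566131591797), 0.01525470893830061)
0.79 [278.5, 26.7] 6380 tool x 79.11549219714024 100.906896669793 y -23.054302265628582 17.035411819710394 ((95.97604370117188, -3.1498451232910156), (22.765899658203125, 35.29141616821289), 24.996105194091797)
0.58 [200.1, 345.5] 83 tool x -22.605720402768377 -16.265117457746626 y -32.76731199712433 -29.7843849533798 ((-19.4459228515625, -31.227834701538086), (6.436615943908691, 2.781498432159424), 3.10754656791687)
cover top plane height@0 15.791542548831472 slopes x,y [ 0.00067696 -0.00043516] 14160 xmax 47.32807412945745 y [-29.57655923  29.63884202]
```

View pics/held_cover.png

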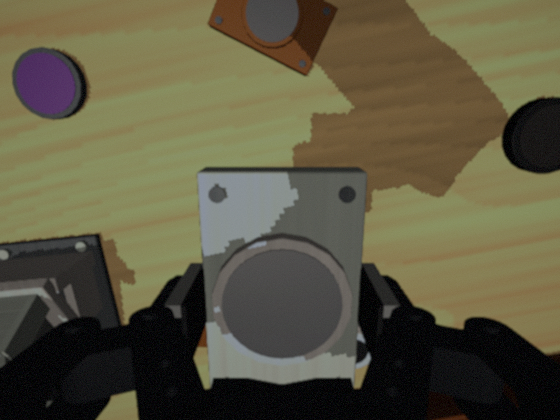

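The cover is held level, glass up, with its far edge at row 170.

```bash
python3 - <<'E'
from place import *
place(.0402,.0018,"cover")
L=np.load("placed_cover.npz")["L"]
k=(abs(L[:,0])<.051)&(abs(L[:,1])<.033)&(L[:,2]>.050)&(L[:,2]<.0575)&(np.hypot(L[:,0],L[:,1])>.028);k&=abs(L[:,0])<.046;A=np.c_[L[k][:,:2],np.ones(k.sum())]
print(k.sum(),np.linalg.lstsq(A,L[k,2],rcond=None)[0])
im=cv2.imread("pics/placed_cover.png");cv2.imwrite("pics/pc.png",cv2.resize(im[60:360,160:400],None,fx=2,fy=2))
E
```

```text
pre 20.125 [  0.57088085  -2.55771352 113.6970413 ] 0.058509738275031795
f0 -0.18891223902797472
4.0 [-0.08  0.09 -1.82] [-4.90629865e-02  3.64587225e-02  4.24348517e+01]
3.4 [-1.26 -0.59 -1.83] [-8.34075923e-02 -2.66488780e-02  4.20383579e+01]
2.8 [ 0.22  0.1  -1.26] [ 1.36102948e-02 -1.21596551e-02  4.11799235e+01]
2.2 [-0.03 -0.41 -2.09] [2.35516679e-02 5.35499982e-03 4.05587903e+01]
1.6 [-1.22  0.36 -1.41] [1.47485767e-02 1.19220623e-02 3.99395305e+01]
1.0 [-0.57 -0.17 -1.38] [ 2.53834131e-02 -2.76513977e-02  3.93566643e+01]
0.4 [-1.25  0.7  -1.17] [-2.60902316e-02 -1.55409593e-03  3.88242538e+01]
-0.2 [ 0.67 -0.11  3.42] [-2.50475817e-02  5.57624702e-03  3.87349927e+01]
-0.8 [2.02 0.11 6.42] [-5.33792204e-02  2.76563386e-03  3.87287469e+01]
open 24.0083
t 25.425
5837 [-0.0002835  -0.00012251  0.05456719]
```

View pics/pc.png

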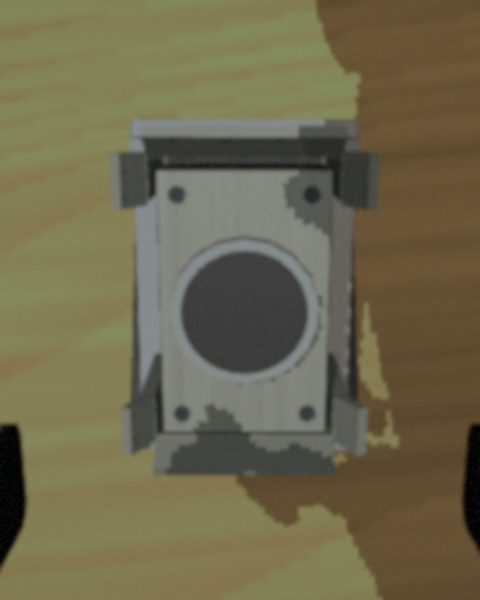

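The cover sits flat and square in the nest with the glass up. Its top plane is at the expected height (54.6 mm, including the 0.6 mm calibration offset).

```bash
python3 -c "
from station import ticket
print(ticket.close_job())"
```

```text
the job is handed in; nothing more can be done
None
```

The spacer and then the cover, glass up, are lying flat and square in the nest, the arm is clear, and the job was handed in at about 25 s of the 64 s allowed; no verdict came back.

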